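# Uncover the V-cradle and hold a sample tube seated in it

### The arm

A 6-joint arm with a two-finger parallel gripper is mounted at the origin on the work surface. World frame = base frame: x ahead of the robot, y to its left, z up, the work surface at z = 0. Lengths are in mm, angles in degrees, forces in N, time in s.
With the tool pointing down it reaches from about 350 to 850 mm from the base axis. Payload 8.1 kg.
Tool frame: the origin (TCP) lies at the centre of the arm's flange, where the gripper is bolted on; the fingertips stand 173 mm ahead of it and the grasp point (between the pads) lies 155 mm ahead of it; z points along the fingers, y is the line along which they close (so a half turn about z gives the same grasp; the last joint's range is limited). The gripper opens to 85 mm and grips with 20 to 120 N. Pads are 22 mm wide; open, the fingers measure 114 mm over their backs; the gripper's body (76 mm by 85 mm) begins 54 mm behind the grasp point. The pads swing forward as they close: fully open they stand 13 mm farther back than shut.
Start: joints at [-76.857, 7.471, 85.268, -0, 87.261, -4.893], TCP at [185.796, -570.514, 404.692] pointing down, gripper open.
Joint ranges: [-169.43, 169.43], [-51.17, 129.36], [1.28, 143.12], [-76.62, 256.62], [0, 156.53], [-152.29, 152.29]. Speed limits (degrees/s): [136.94, 136.94, 159.86, 180, 180, 180].

### API

Orientations are given as [roll, pitch, yaw] about the fixed x, y, z axes, in that order (R = Rz(yaw) Ry(pitch) Rx(roll)).
In Python, from bench import * gives the robot as it stands.
- The arm moves only by the shell command python3 -m jog 'ROWS' [FORCE]. ROWS is text: rows parted by semicolons, each of 7 numbers parted by spaces: the shift along the tool's x, y, z scaled (see below), then the turn, a rotation vector about the tool's x, y, z scaled (see below), then the closure, from -1 (fully open) to 1 (shut). In form: tx ty tz wx wy wz hand; .... A call has 1 to 5 rows; each row shifts and turns the commanded pose from where the row before left it, along the tool's axes as they then stand; what a row does not reach is not made up. The controller multiplies each number of a shift by 0.1 m and each number of a turn by 60 degrees. A row lasts 1/8 s, in which the tool goes at most 62.5 mm and 10.7 degrees, less where a joint would pass 70% of its speed; a pose out of reach is approached as far as the arm can. A call with a number of a shift or a turn outside -1 to 1 is refused whole. A call with a gripper value outside its range is refused whole. The fingers move at their own pace and stop on an object; FORCE is the grip in N (left out, the last holds). Time passes only in rows, so rows that do not move let the fingers close. It gives the time, the measured TCP pose, the force, the opening and the grip force at its end, in the units of the state.
- sense(): the state, without advancing time (a new reading comes with each control period).
- snapshot(name): name is "scene" or "side" or "wrist"; returns a dict with "img" (384x512x3 uint8, red, green, blue), "fx", "fy", "cx", "cy" (pixels), "extrinsics" (4x4, takes a point from camera to world coordinates). Camera axes: x right, y down, z forward; pixel columns grow to the right and rows downward; lengths in mm; the calibration is good to about 2 mm. A picture is of the moment at which its call begins. There is no depth.
- hand_in(): hands the job in; it is judged then, once.
The state is a dict: "time": time; "joint_pos": joint angles; "qd": joint speeds; "joint_efforts": joint torques, N m; "tool_pos": TCP position; "tcp_rot": TCP orientation; "ft_force": force on the tool from outside, world axes, zero at the start; "wrist_torque": the same for the moment, N m; "finger_gap": finger opening in mm; "grip_force": force on a finger pad.
Only numpy, scipy, OpenCV 4.12 (cv2) and the standard library are available. Lean on these libraries where they do the work, as an engineer would, in place of code of your own. Each camera call takes 0.05 s, during which the arm holds its last target. There are 200 camera calls.

### The job

Lift the white dust cover off the V-cradle and hang it by its blue handle on the red hook, letting go of it there. Then take the glass sample tube with brass ends from its wooden rest, lay it lengthwise and centred in the V, and press it gently onto both faces of the V until the sprung cradle has sunk about half of its 12 mm travel. Finish while still holding it pressed there, with the cover still hanging free on its hook and the other things on the bench left where they are.

Things in the scene. Friction and masses are not known exactly. Their poses are not given: they have to be found in the camera images.
- fixture: Fixed base of the V-cradle: dark steel plate 74 (x) by 130 (y) by 20 mm, fixed to the bench, position and yaw vary. Origin at the centre of its underside on the bench; z up; its y axis runs lengthwise along the V, x across it. At the start it is hidden under the cover.
- seat (a point): On the cradle, moving with it: where the middle of the tube's axis lies when seated (75 mm above the bench, cradle up). y along the V, x across, z up. Two 90-degree V ends, each 18 mm long, centred 46 mm either side along y; a 74 mm gap between them is open for the fingers, with the cradle plate 32 mm below this point. V plates reach 2 mm above this point and 27 mm out in x.
- cradle (a joint): How far the sprung cradle is pressed down from its rest, m: 0 = up, 0.012 = on its lower stop. It stays up under the tube's weight, starts to sink at about 3 N and needs 0.7 N more for each mm (about 7 N at half travel). Springs back when released.
- float (a joint): Sideways float of the cradle across the V, along the fixture's x, m: 0 = centred, range -0.006 to 0.006, spring 0.6 N per mm. A tube pressed in off-centre pushes the cradle aside by this much.
- v_left: The two blue inclined plates of the V (its -x side), one at each end. They move with the cradle. Origin 75 mm straight below seat.
- v_right: The two yellow inclined plates of the V (its +x side), one at each end, as for v_left.
- cover: White plastic dust cover, an upside-down open box 106 (x) by 154 (y) by 92 mm high, walls 3 mm, about 0.18 kg, standing loose over the V-cradle, lengthwise along it; it must rise over 80 mm to clear the cradle. Origin at the centre of its open underside; z up. A blue bar handle stands on its roof.
- handle (a point): Middle of the blue handle's bar: round bar 10 mm thick, 112 mm long, along the cover's y axis, 150 mm above the cover's underside, 53 mm clear above the roof, on an upright at each end. Axes as the cover's. Pinching the bar 30 mm to one side of the middle leaves room for the hook under the middle.
- stand: Hook stand, fixed to the bench, position and yaw vary. Origin on the bench straight under the hanging place. Its x axis points from the hook's open tip towards its steel post (16 mm thick, 75 mm from the origin in +x, top 266 mm above the bench); the base plate is 12 mm high.
- hook (a point): Hanging place: on top of the red hook's straight bar (8 mm thick, along the stand's x axis), 254 mm above the bench. The straight part runs from the post at +75 mm to -13 mm in x; the upturned tip stands at -29 mm in x, its top 276 mm above the bench. The tip must pass between handle bar and roof. A bar laid across (along the stand's y) hangs with its axis 5 mm above this point. Axes as the stand's.
- tube: Sample tube, amber glass with brass end caps: smooth cylinder 28 mm in diameter, 130 mm long, about 0.14 kg. Origin at its middle on its axis; y axis along the tube. It starts lying level in the rest, its axis 46 mm above the bench.
- rest: Dark wooden tube rest, fixed to the bench, position and yaw vary: base 70 (x) by 120 (y) by 8 mm with a V end at 46 mm to either side (each 18 mm long), open between them for the fingers. Origin at the centre of its underside; the tube lies along its y axis.
- bottle_a: Bystander: amber bottle with white cap, 52 mm in diameter, 105 mm high. Origin at the centre of its underside.
- bottle_b: Bystander: amber bottle with red cap, 52 mm in diameter, 105 mm high. Origin at the centre of its underside.
- cup: Bystander: brown cardboard cup, 76 mm at the rim, 95 mm high. Origin at the centre of its underside.
- timer: Bystander: white timer lying flat, 62 by 85 by 20 mm. Origin at the centre of its underside.
- clamp_ring: Bystander: flat aluminium ring 60 mm across, 12 mm high. Origin at the centre of its underside.
Not all that is in view belongs to the job. What is shaped like the cover but pink is not meant.

How it is judged:
By the outcome, as a careful person would: the job done as asked, in the order asked, and still so for the second after the job is handed in, while the arm keeps its last pose, push and grip.
It also fails if it takes over 72 s, if anything falls off the work surface, if the arm or the gripper's body presses on something with over 40 N, if the wrist force passes 120 N, or if a joint passes its speed limit or range.

## Working session

There is one attempt and no reset: what is moved stays moved. The work goes in short steps, Python scripts to look and compute and a shell command to move; the robot and the scene stay as the last step left them, time stands still between calls to the robot, and variables do not carry over. Pictures are saved under pics/ and viewed, at most 10 in all, crops included, and the job is handed in when it is done.

```bash
ls; mkdir -p pics
python3 - <<'E'
from bench import *
import cv2,numpy as np
for n in ("scene","side"):
    s=snapshot(n); cv2.imwrite(f"pics/{n}0.png",s["img"][:,:,::-1]); print(n,s["fx"],s["fy"],s["cx"],s["cy"]); print(np.array(s["extrinsics"]).round(3).tolist())
s=sense(); print({k:np.round(v,2).tolist() for k,v in s.items()})
a=cv2.imread("pics/scene0.png");cv2.imwrite("pics/scene0b.png",cv2.resize(a,(800,600),interpolation=cv2.INTER_CUBIC))
a=cv2.imread("pics/side0.png");cv2.imwrite("pics/side0b.png",cv2.resize(a,(800,600),interpolation=cv2.INTER_CUBIC))
E
```

```text
pics
scene 429.01585018963596 429.01585018963596 260.8839894191231 194.83417643155272
[[-0.73, 0.381, -0.568, 1193.363], [0.684, 0.387, -0.619, 760.761], [-0.016, -0.839, -0.543, 855.188], [0.0, 0.0, 0.0, 1.0]]
side 469.8439612885051 469.8439612885051 253.10339399092146 191.42422448306
[[0.933, -0.256, 0.255, 70.686], [-0.361, -0.676, 0.643, -1030.413], [0.008, -0.691, -0.722, 1298.132], [0.0, 0.0, 0.0, 1.0]]
{'time': 0.1, 'joint_pos': [-76.86, 7.51, 85.32, -0.0, 87.26, -4.89], 'qd': [-0.02, -0.06, -0.09, 0.04, -0.06, 0.03], 'joint_efforts': [0.0, -57.1, -50.19, -0.0, 0.01, -0.0], 'tool_pos': [185.75, -570.3, 403.75], 'tcp_rot': [-179.91, -0.01, 18.04], 'ft_force': [0.08, 0.15, -0.73], 'wrist_torque': [0.02, -0.0, 0.06], 'grip_force': 0.0, 'finger_gap': 85.56}
```

View pics/scene0b.png

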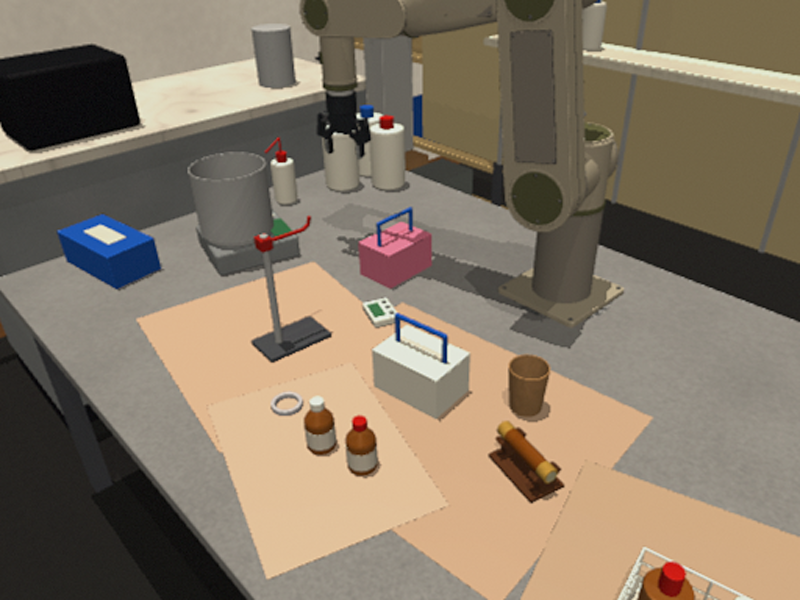

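View pics/side0b.png

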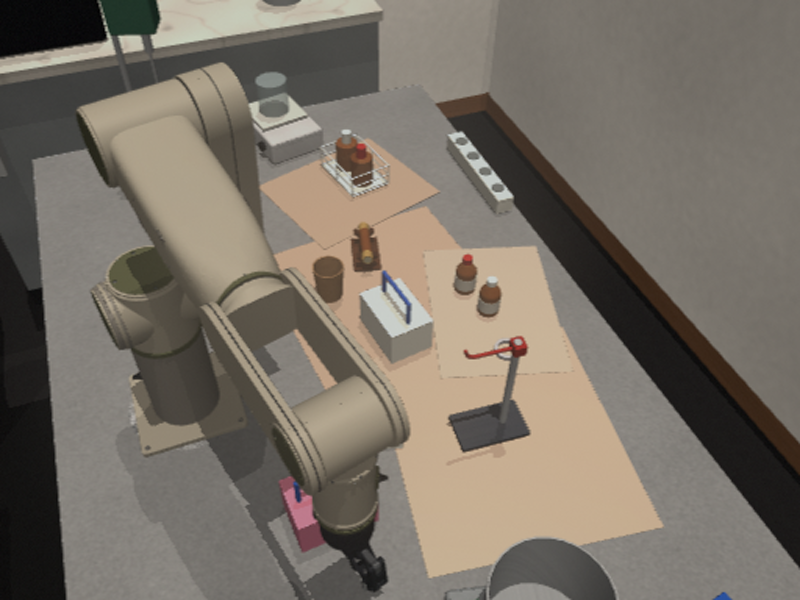

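Candidates for the cover: white box at (421,370) in the scene view and (397,320) in the side view, or the pink box at (395,255), which is the decoy. I choose the white one. For the tube: brass-ended cylinder at (525,455) in scene and (365,243) in side, with the bottles as the only other amber things. Next, close crops to check this.

Run:
```python
import cv2,numpy as np
def grid(a,x0,y0,w,h,k,step=20):
    c=cv2.resize(a[y0:y0+h,x0:x0+w],None,fx=k,fy=k,interpolation=cv2.INTER_CUBIC)
    for x in range((x0+step-1)//step*step,x0+w,step): cv2.line(c,((x-x0)*k,0),((x-x0)*k,5),(0,255,0),1);cv2.putText(c,str(x),((x-x0)*k,15),0,.35,(0,0,0),1)
    for y in range((y0+step-1)//step*step,y0+h,step): cv2.line(c,(0,(y-y0)*k),(5,(y-y0)*k),(0,255,0),1);cv2.putText(c,str(y),(6,(y-y0)*k+4),0,.35,(0,0,0),1)
    return c
a=cv2.imread("pics/scene0.png");b=cv2.imread("pics/side0.png")
cv2.imwrite("pics/c1.png",grid(a,155,135,160,120,5))
cv2.imwrite("pics/c2.png",grid(b,215,165,135,120,5))
m=np.zeros((600,800,3),np.uint8)
t=grid(a,305,260,66,66,6,10);m[:396,:396]=t
t=grid(b,215,135,66,66,6,10);m[:396,400:796]=t
cv2.imwrite("pics/c3.png",m[:400])
```

```text
(no output)
```

View pics/c1.png

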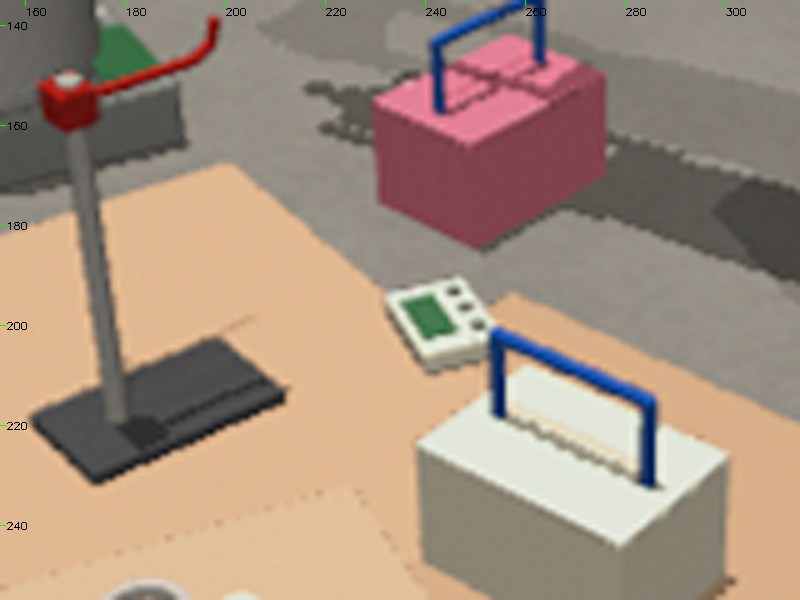

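View pics/c2.png

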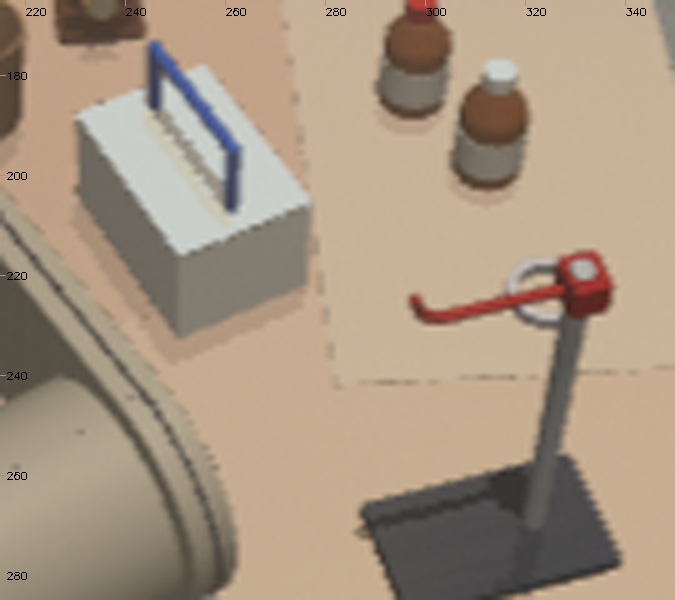

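View pics/c3.png

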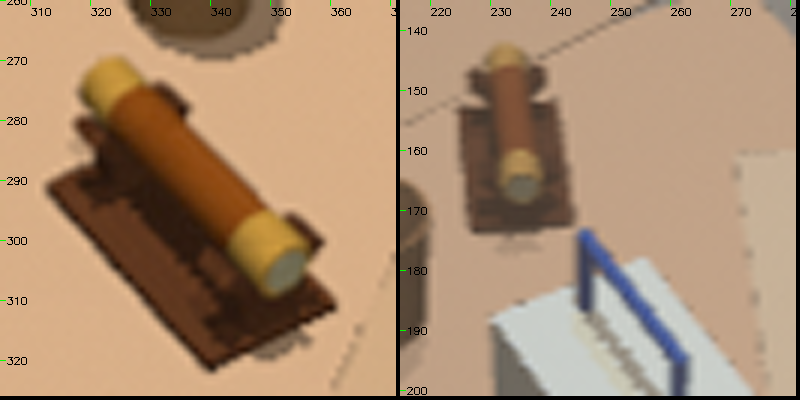

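```bash
cat > h.py <<'E'
import numpy as np
from scipy.optimize import least_squares
CAM={'A':(429.016,260.884,194.834,[[-0.73,0.381,-0.568,1193.363],[0.684,0.387,-0.619,760.761],[-0.016,-0.839,-0.543,855.188],[0,0,0,1]]),
'B':(469.844,253.103,191.424,[[0.933,-0.256,0.255,70.686],[-0.361,-0.676,0.643,-1030.413],[0.008,-0.691,-0.722,1298.132],[0,0,0,1]])}
def proj(c,P):
    f,cx,cy,T=CAM[c] if isinstance(c,str) else c
    T=np.array(T); q=np.linalg.solve(T,np.r_[P,1])[:3]
    return np.array([f*q[0]/q[2]+cx,f*q[1]/q[2]+cy])
def world(p,m):
    c,s=np.cos(p[2]),np.sin(p[2]); return np.array([p[0]*1000+c*m[0]-s*m[1],p[1]*1000+s*m[0]+c*m[1],m[2]])
def fit(obs,p0s,name=''):
    best=None
    for p0 in p0s:
        r=least_squares(lambda p:np.concatenate([proj(c,world(p,m))-np.array(u) for c,m,u in obs]),p0,loss='soft_l1',x_scale=[.1,.1,.3])
        if best is None or r.cost<best.cost: best=r
    p=best.x; print(name,'x y yaw',(p[:2]*1000).round(1),np.degrees(p[2]).round(1),'cost',round(best.cost,1))
    res=np.array([proj(c,world(p,m))-np.array(u) for c,m,u in obs]); print(res.round(1).tolist()); return p
E
cat > f1.py <<'E'
from h import *
Y=[[.6,0,a] for a in np.arange(-3,3.2,.4)]
x,y,z=53,77,92
# corner order going: left,front,right,back with unknown symmetric yaw; handle left end=-y or +y
cov=[('A',(0,-51,155),(254.4,201.5)),('A',(0,51,155),(285,214.9)),('B',(0,-51,155),(262,194.5)),('B',(0,51,155),(246,173.5)),
('A',(x,-y,z),(238.2,224)),('A',(x,y,z),(278.8,244)),('A',(-x,y,z),(300.6,226.2)),('A',(-x,-y,z),(261,208)),
('B',(-x,-y,z),(251,215.6)),('B',(-x,y,z),(230.4,188.6)),('B',(x,y,z),(256,178.2)),('B',(x,-y,z),(277.2,205.6)),('B',(-x,-y,0),(251,232.4)),('A',(x,-y,0),(239.6,248))]
fit(cov,Y,'cover')
st=[('A',(-29,0,276),(197.6,138.6)),('A',(75,0,266),(168.8,150.6)),('A',(-13,0,250),(193.4,147.6)),('A',(75,0,12),(178.5,219)),
('B',(-29,0,276),(298,224.5)),('B',(75,0,266),(331.8,218.6)),('B',(-13,0,250),(302,228.6)),('B',(75,0,12),(321.5,270))]
fit(st,Y,'stand')
tb=[('A',(0,65,46),(352.7,305)),('A',(0,-65,46),(323.3,273.3)),('B',(0,-65,46),(235.2,166)),
('A',(35,-60,8),(312.5,291.3)),('A',(35,60,8),(340.2,321.8)),('A',(-35,60,8),(361.2,310.8)),
('B',(-35,-60,8),(227,173.2)),('B',(35,-60,8),(244.2,171.7)),('B',(-35,60,8),(225,152.5)),('B',(35,60,8),(241,151.3))]
fit(tb,Y,'tube')
E
python3 f1.py
```

```text
cover x y yaw [490.   25.9] 8.0 cost 9.0
[[0.5, -0.3], [-2.1, -1.4], [-1.3, -2.3], [0.2, 0.1], [-0.9, -0.2], [-0.0, 0.1], [-0.2, -0.4], [-1.2, -0.3], [-0.4, -0.3], [-0.6, -1.8], [-0.5, -1.3], [0.1, -1.4], [-0.5, -0.1], [-0.9, -0.3]]
stand x y yaw [ 532.7 -285.5] -4.8 cost 3.2
[[-0.5, -1.0], [-0.9, -0.5], [0.1, -1.1], [-0.5, -1.1], [-0.4, -0.7], [-0.6, -0.2], [0.2, -0.2], [-0.2, -1.2]]
tube x y yaw [514.2 304.4] -14.4 cost 5.2
[[0.4, 1.2], [-1.0, 0.9], [-0.2, -0.8], [-0.7, -1.1], [-1.0, -1.0], [-0.0, -0.7], [-0.7, -1.1], [-0.3, -1.0], [-1.0, -0.5], [-0.1, -0.5]]
```

```bash
cat > go.py <<'E'
import sys,numpy as np
from bench import *
from scipy.spatial.transform import Rotation as R
# target world TCP x y z [yaw]; prints tool-axis shift units and turn units
def plan(x,y,z,yaw=None):
    s=sense(); p=np.array(s["tool_pos"]); r=R.from_euler('xyz',s["tcp_rot"],degrees=True)
    d=r.inv().apply(np.array([x,y,z])-p)/100
    print('at',p.round(1),np.round(s["tcp_rot"],1),'t',round(s["time"],2),'F',np.round(s["ft_force"],1),'gap',round(s["finger_gap"],1))
    n=np.linalg.norm(d); print('shift total',d.round(3),'dist mm',round(n*100,1),'min rows',int(np.ceil(n/.6)))
    if yaw is not None:
        w=(r.inv()*R.from_euler('xyz',[180,0,yaw],degrees=True)).as_rotvec(degrees=True)/60
        print('turn total',w.round(3),'min rows',int(np.ceil(np.linalg.norm(w)*60/10.5)))
if __name__=='__main__': plan(*map(float,sys.argv[1:]))
E
cat > f2.py <<'E'
from h import *
def back(c,u,z):
    f,cx,cy,T=CAM[c];T=np.array(T);d=T[:3,:3]@[(u[0]-cx)/f,(u[1]-cy)/f,1];o=T[:3,3];return (o+d*(z-o[2])/d[2]).round(0)
print('pink front bottom',back('A',(251,184.6),0),'roof',[back('A',u,92) for u in[(230,155.5),(249,164),(276,150),(257.5,142)]])
print('timer',back('A',(243,200),20),'cup base',back('A',(338,263),0),'bottles',back('A',(204.5,288),0),back('A',(231.5,301),0))
E
python3 f2.py; python3 go.py 485.8 55.6 404 98
```

```text
pink front bottom [ 277. -293.    0.] roof [array([ 290., -394.,   92.]), array([ 283., -293.,   92.]), array([ 133., -303.,   92.]), array([ 136., -406.,   92.])]
timer [ 388. -211.   20.] cup base [389. 214.   0.] bottles [733.  22.   0.] [710. 110.   0.]
at [ 185.7 -570.3  403.7] [-179.9   -0.    18. ] t 0.1 F [ 0.1  0.2 -0.7] gap 85.6
shift total [ 4.791 -5.023  0.006] dist mm 694.1 min rows 12
turn total [-1.000e-03 -1.000e-03 -1.333e+00] min rows 8
```

```bash
r="0.319 -0.335 0 0 0 0 -1"; python3 -m jog '0.319 -0.335 0 0 0 0 -1;0.319 -0.335 0 0 0 0 -1;0.319 -0.335 0 0 0 0 -1;0.319 -0.335 0 0 0 0 -1;0.319 -0.335 0 0 0 0 -1' 60
python3 -m jog '0.319 -0.335 0 0 0 0 -1;0.319 -0.335 0 0 0 0 -1;0.319 -0.335 0 0 0 0 -1;0.319 -0.335 0 0 0 0 -1;0.319 -0.335 0 0 0 0 -1'
python3 -m jog '0.319 -0.335 0 0 0 0 -1;0.319 -0.335 0 0 0 0 -1;0.319 -0.335 0 0 0 0 -1;0.319 -0.335 0 0 0 0 -1;0.319 -0.335 0 0 0 0 -1'
python3 -m jog '0 0 0 0 0 -0.167 -1;0 0 0 0 0 -0.167 -1;0 0 0 0 0 -0.167 -1;0 0 0 0 0 -0.167 -1'
python3 -m jog '0 0 0 0 0 -0.167 -1;0 0 0 0 0 -0.167 -1;0 0 0 0 0 -0.167 -1;0 0 0 0 0 -0.167 -1'
python3 go.py 485.8 55.6 404 98
```

```text
time: 0.72
tool_pos: [285.9, -360.4, 404.2]
tcp_rot: [-180.0, 0.0, 18.0]
ft_force: [0.5, 1.3, 0.6]
finger_gap: 85.2
grip_force: 0.0
time: 1.35
tool_pos: [385.6, -151.7, 404.5]
tcp_rot: [-180.0, 0.0, 18.0]
ft_force: [1.2, -0.3, -0.5]
finger_gap: 85.1
grip_force: 0.0
time: 1.98
tool_pos: [485.5, 57.0, 404.4]
tcp_rot: [-180.0, 0.0, 18.0]
ft_force: [0.4, -1.4, 0.7]
finger_gap: 85.5
grip_force: 0.0
time: 2.48
tool_pos: [485.0, 55.5, 404.2]
tcp_rot: [-180.0, 0.0, 58.5]
ft_force: [-0.4, -0.7, 0.5]
finger_gap: 85.3
grip_force: 0.0
time: 2.98
tool_pos: [485.0, 55.5, 404.2]
tcp_rot: [-179.9, -0.0, 98.5]
ft_force: [1.5, -0.4, -0.1]
finger_gap: 85.5
grip_force: 0.0
at [485.   55.5 404.2] [-179.9   -0.    98.5] t 2.98 F [ 1.5 -0.4 -0.1] gap 85.5
shift total [0.    0.008 0.002] dist mm 0.8 min rows 1
turn total [-0.001 -0.     0.009] min rows 1
```

Run:
```python
from bench import *
import cv2,numpy as np,pickle
s=snapshot("wrist");im=s["img"][:,:,::-1].copy()
pickle.dump(s,open("w1.pkl","wb"));print(s["fx"],s["cx"],s["cy"],np.array(s["extrinsics"]).round(3).tolist())
cv2.imwrite("pics/w1.png",cv2.resize(im,(800,600)))
h=cv2.cvtColor(im,cv2.COLOR_BGR2HSV);m=cv2.inRange(h,(105,120,40),(125,255,255))
n,l,st,ce=cv2.connectedComponentsWithStats(m)
for i in range(1,n):
    if st[i,4]>100: print(st[i],ce[i].round(1), cv2.minAreaRect(np.argwhere(l==i)[:,::-1].astype(np.float32)))
```

```text
326.06233382237986 255.81767216043716 190.60730308773785 [[0.989, 0.144, 0.038, 475.257], [0.149, -0.955, -0.257, 120.276], [-0.0, 0.26, -0.966, 373.113], [0.0, 0.0, 0.0, 1.0]]
[ 250  148   13  164 1836] [255.7 229.3] ((256.0, 229.49996948242188), (11.999998092651367, 162.99996948242188), 0.0)
```

View pics/w1.png

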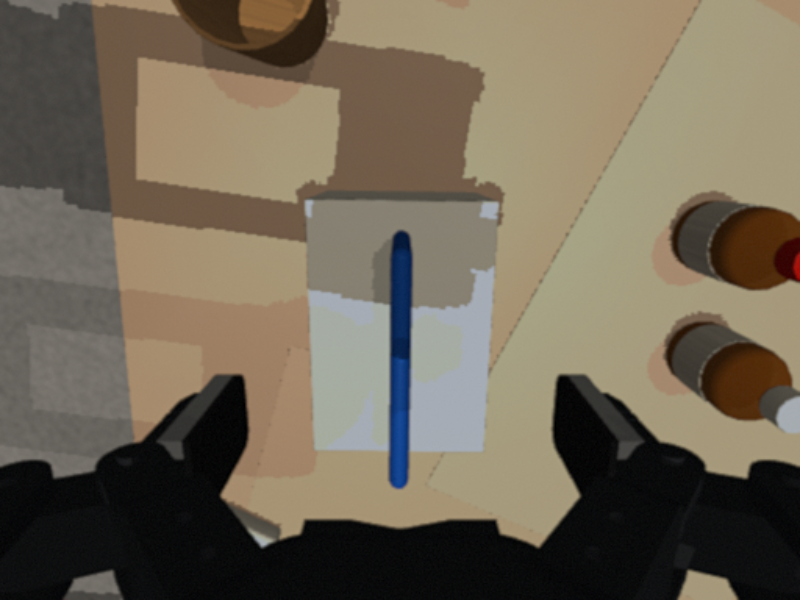

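The wrist view shows the white cover with its blue bar running from (401,236) to (398,485), centred between the fingers. The cup is at the top and the bottles are on the right.

```bash
cat > wb.py <<'E'
import pickle,numpy as np
def wback(f,u,z):
    s=pickle.load(open(f,"rb"));T=np.array(s["extrinsics"]);d=T[:3,:3]@[(u[0]-s["cx"])/s["fx"],(u[1]-s["cy"])/s["fy"],1];o=T[:3,3];return (o+d*(z-o[2])/d[2])
E
python3 - <<'E'
from wb import *
a=wback("w1.pkl",(256.7,149),155);b=wback("w1.pkl",(254.7,311),153)
print(a.round(1),b.round(1),((a+b)/2).round(1),np.linalg.norm(a-b),np.degrees(np.arctan2(*(a-b)[[1,0]]))-90)
for u in [(196,128),(319,130),(310,289),(202,289)]: print(wback("w1.pkl",u,92).round(1))
E
python3 go.py 485.8 55.6 303 98
```

```text
[480.2  90.9 155. ] [497.5 -34.1 153. ] [488.9  28.4 154. ] 126.18306025924588 7.890161572353392
[428.   92.4  92. ]
[531.6 106.2  92. ]
[553.2 -44.6  92. ]
[449.4 -60.2  92. ]
at [485.   55.4 404.3] [-180.   -0.   99.] t 3.02 F [ 0.1 -0.8 -0.5] gap 85.6
shift total [0.    0.009 1.012] dist mm 101.3 min rows 2
turn total [-0.001 -0.     0.017] min rows 1
```

```bash
python3 -m jog '0 0.01 0.253 0 0 0.015 -1;0 0 0.253 0 0 0 -1;0 0 0.253 0 0 0 -1;0 0 0.253 0 0 0 -1;0 0 0 0 0 0 -1' 60
python3 -m jog '0 0 0 0 0 0 1;0 0 0 0 0 0 1;0 0 0 0 0 0 1;0 0 0 0 0 0 1;0 0 0 0 0 0 1'
python3 -m jog '0 0 0 0 0 0 1;0 0 0 0 0 0 1;0 0 0 0 0 0 1'
```

```text
time: 3.65
tool_pos: [485.0, 55.6, 301.0]
tcp_rot: [-179.7, -0.0, 97.2]
ft_force: [-0.5, -0.8, 0.4]
finger_gap: 85.4
grip_force: 0.0
time: 4.28
tool_pos: [486.3, 55.6, 304.0]
tcp_rot: [180.0, 0.0, 97.3]
ft_force: [-2.1, 0.7, 4.2]
finger_gap: 7.7
grip_force: 58.5
time: 4.65
tool_pos: [486.3, 55.6, 304.0]
tcp_rot: [180.0, 0.0, 97.3]
ft_force: [-2.0, -0.6, 5.1]
finger_gap: 8.0
grip_force: 58.5
```

```bash
python3 -m jog '0 0 -0.1 0 0 0 1;0 0 -0.2 0 0 0 1;0 0 -0.2 0 0 0 1;0 0 -0.2 0 0 0 1;0 0 -0.2 0 0 0 1'
python3 -m jog '0 0 -0.2 0 0 0 1;0 0 -0.2 0 0 0 1;0 0 -0.1 0 0 0 1;0 0 -0.04 0 0 0 1;0 0 0 0 0 0 1'
python3 - <<'E'
from bench import *
import cv2,numpy as np,pickle
for n in ("scene","side"):
    s=snapshot(n);pickle.dump(s,open(n+"1.pkl","wb"));cv2.imwrite(f"pics/{n}1.png",s["img"][:,:,::-1])
a=cv2.imread("pics/scene1.png")[110:260,150:330];b=cv2.imread("pics/side1.png")[110:290,200:360]
m=np.zeros((600,800,3),np.uint8)
a=cv2.resize(a,None,fx=2.2,fy=2.2,interpolation=cv2.INTER_CUBIC);b=cv2.resize(b,None,fx=2.5,fy=2.5,interpolation=cv2.INTER_CUBIC)
m[:330,:396]=a;m[:450,400:800]=b;cv2.imwrite("pics/m1.png",m)
E
python3 go.py 450 -255 444 85.2
```

```text
time: 5.28
tool_pos: [486.1, 55.6, 394.3]
tcp_rot: [-180.0, -0.0, 97.3]
ft_force: [0.5, 0.1, -0.9]
finger_gap: 7.8
grip_force: 58.5
time: 5.9
tool_pos: [486.2, 55.6, 447.2]
tcp_rot: [-180.0, -0.0, 97.3]
ft_force: [0.7, 0.0, -1.9]
finger_gap: 7.5
grip_force: 58.6
at [486.   55.6 446.6] [-179.9   -0.    97.3] t 6.0 F [ 0.2 -0.5 -1.6] gap 7.9
shift total [-3.035 -0.752  0.027] dist mm 312.7 min rows 6
turn total [-0.001 -0.     0.202] min rows 2
```

View pics/m1.png

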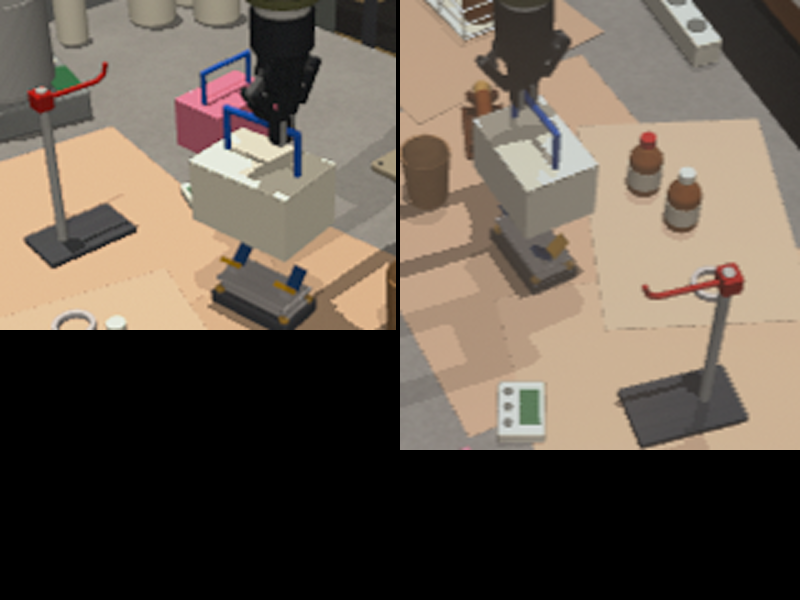

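The cover hangs level in the gripper and the cradle is exposed below it; the hook stand and bystanders are clear of the path.

```bash
python3 -m jog '0 0 0 0 0 0.101 1;0 0 0 0 0 0.101 1;0 0 0 0 0 0 1'; python3 go.py 455.5 -248.9 446 85.2
```

```text
time: 6.38
tool_pos: [486.1, 55.6, 446.7]
tcp_rot: [-179.9, 0.0, 85.2]
ft_force: [0.4, 0.9, -1.2]
finger_gap: 8.0
grip_force: 58.6
at [486.1  55.6 446.7] [-179.9    0.    85.2] t 6.38 F [ 0.4  0.9 -1.2] gap 8.0
shift total [-3.06  -0.051  0.008] dist mm 306.0 min rows 6
turn total [-0.001  0.     0.   ] min rows 1
```

```bash
python3 -m jog '-0.15 -0.003 0 0 0 0 1;-0.3 -0.005 0 0 0 0 1;-0.3 -0.005 0 0 0 0 1;-0.3 -0.005 0 0 0 0 1;-0.3 -0.005 0 0 0 0 1'
python3 -m jog '-0.3 -0.005 0 0 0 0 1;-0.3 -0.005 0 0 0 0 1;-0.3 -0.005 0 0 0 0 1;-0.3 -0.005 0 0 0 0 1;-0.3 -0.005 0 0 0 0 1'
python3 -m jog '-0.21 -0.008 0 0 0 0 1;0 0 0 0 0 0 1;0 0 0 0 0 0 1'
python3 - <<'E'
from bench import *
import cv2,numpy as np,pickle
for n in ("scene","side"):
    s=snapshot(n);pickle.dump(s,open(n+"2.pkl","wb"));cv2.imwrite(f"pics/{n}2.png",s["img"][:,:,::-1])
a=cv2.imread("pics/scene2.png")[90:210,150:270];b=cv2.imread("pics/side2.png")[180:300,230:350]
m=np.zeros((400,800,3),np.uint8)
for i,c in enumerate((a,b)): m[:396,400*i:400*i+396]=cv2.resize(c,(396,396),interpolation=cv2.INTER_CUBIC)
cv2.imwrite("pics/m2.png",m)
E
python3 go.py 535.2 -255.6 446 85.2
```

```text
time: 7.0
tool_pos: [472.0, -80.5, 447.4]
tcp_rot: [-180.0, 0.0, 85.3]
ft_force: [0.3, 0.3, -2.1]
finger_gap: 8.0
grip_force: 58.5
time: 7.62
tool_pos: [456.6, -229.8, 447.4]
tcp_rot: [-180.0, 0.0, 85.3]
ft_force: [0.3, 0.6, -2.0]
finger_gap: 8.5
grip_force: 58.5
time: 8.0
tool_pos: [454.8, -248.6, 447.4]
tcp_rot: [-180.0, -0.0, 85.2]
ft_force: [-0.0, 0.1, -2.5]
finger_gap: 7.8
grip_force: 58.5
at [ 455.  -248.2  447.5] [180.   -0.   85.2] t 8.1 F [ 0.2  0.4 -2.4] gap 8.2
shift total [-0.007  0.805  0.015] dist mm 80.6 min rows 2
turn total [ 0.    -0.     0.001] min rows 1
```

View pics/m2.png

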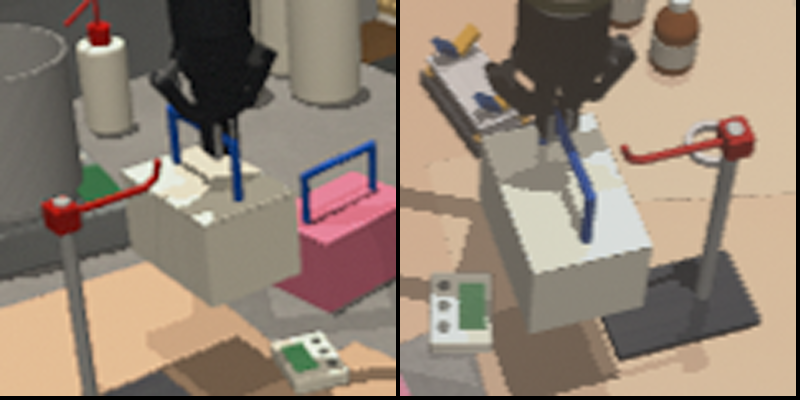

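Run:
```python
from h import *
p=(.4525,-.2781,np.radians(-4.8))
for e in(-51,51): print(e,[proj(c,world(p,(0,e,297))).round(1).tolist() for c in'AB'])
st=[('A',(-29,0,276),(197.2,138.4)),('A',(75,0,266),(168.4,150.2)),('A',(-13,0,250),(193,147.2)),('A',(75,0,12),(178.1,218.6)),
('B',(-29,0,276),(297.6,224.1)),('B',(75,0,266),(331.4,218.2)),('B',(-13,0,250),(301.6,228.2)),('B',(75,0,12),(321.1,269.6))]
fit(st,[[.53,-.28,-.08]])
```

```text
-51 [[202.0, 122.2], [286.7, 236.6]]
51 [[219.4, 132.2], [274.9, 209.5]]
 x y yaw [ 532.8 -284.9] -5.0 cost 1.5
[[-0.0, -0.8], [-0.4, -0.1], [0.6, -0.7], [-0.0, -0.6], [-0.0, -0.5], [-0.2, 0.1], [0.5, 0.1], [0.2, -0.9]]
```

```bash
python3 -m jog '0 0.16 0 0 0 0 1;0 0.16 0 0 0 0 1;0 0.16 0 0 0 0 1;0 0.16 0 0 0 0 1;0 0.16 0 0 0 0 1'
python3 -m jog '0 0 0 0 0 0 1;0 0 0 0 0 0 1'
python3 - <<'E'
from bench import *
import cv2,numpy as np,pickle
a=snapshot("scene")["img"][95:195,150:250,::-1];b=snapshot("side")["img"][190:290,260:360,::-1]
m=np.zeros((400,800,3),np.uint8)
for i,c in enumerate((a,b)): m[:400,400*i:400*i+400]=cv2.resize(c,(400,400),interpolation=cv2.INTER_CUBIC)
cv2.imwrite("pics/m3.png",m)
E
```

```text
time: 8.72
tool_pos: [535.4, -254.7, 447.5]
tcp_rot: [180.0, -0.0, 85.3]
ft_force: [-0.3, 0.7, -1.6]
finger_gap: 7.7
grip_force: 58.6
time: 8.98
tool_pos: [534.4, -255.1, 447.4]
tcp_rot: [-180.0, -0.0, 85.2]
ft_force: [-0.3, 0.1, -1.2]
finger_gap: 8.0
grip_force: 58.6
```

View pics/m3.png

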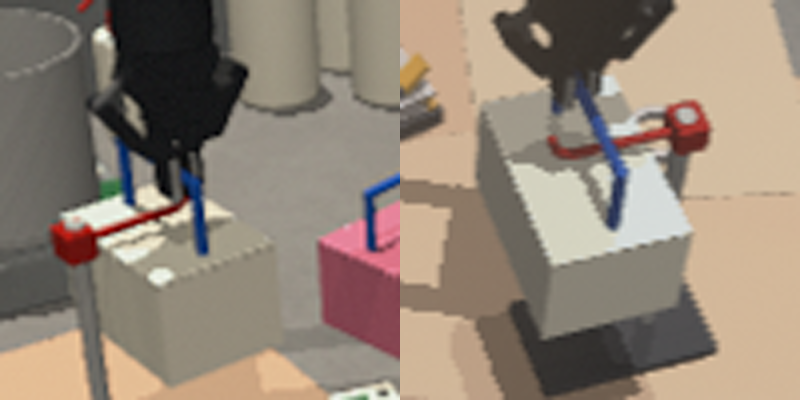

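The hook's red bar now passes under the blue handle bar and above the roof, with the tip out on the robot side. Lowering.

```bash
python3 -m jog '0 0 0.1 0 0 0 1;0 0 0.1 0 0 0 1;0 0 0.06 0 0 0 1;0 0 0 0 0 0 1'
python3 -m jog '0 0 0.03 0 0 0 1;0 0 0 0 0 0 1'; python3 -m jog '0 0 0.03 0 0 0 1;0 0 0 0 0 0 1';python3 -m jog '0 0 0.02 0 0 0 1;0 0 0 0 0 0 1'
```

```text
time: 9.57
tool_pos: [534.3, -255.5, 420.3]
tcp_rot: [-179.9, -0.0, 85.2]
ft_force: [-0.1, 0.9, -1.5]
finger_gap: 8.0
grip_force: 58.6
time: 9.82
tool_pos: [534.6, -255.6, 418.5]
tcp_rot: [180.0, -0.0, 85.2]
ft_force: [-0.5, 0.0, -1.2]
finger_gap: 7.8
grip_force: 58.6
time: 10.07
tool_pos: [534.5, -255.6, 415.2]
tcp_rot: [-180.0, -0.0, 85.2]
ft_force: [0.7, -0.4, -1.4]
finger_gap: 8.0
grip_force: 58.6
time: 10.32
tool_pos: [534.6, -255.6, 413.3]
tcp_rot: [-180.0, -0.0, 85.2]
ft_force: [-0.1, -0.4, -0.8]
finger_gap: 7.3
grip_force: 58.6
```

```bash
python3 -m jog '0 0 0.015 0 0 0 1;0 0 0 0 0 0 1'; python3 -m jog '0 0 0.015 0 0 0 1;0 0 0 0 0 0 1';python3 -m jog '0 0 0.01 0 0 0 1;0 0 0 0 0 0 1'
```

```text
time: 10.58
tool_pos: [534.7, -255.6, 412.3]
tcp_rot: [180.0, 0.0, 85.2]
ft_force: [-0.2, 1.0, 0.9]
finger_gap: 7.8
grip_force: 58.9
time: 10.82
tool_pos: [534.7, -255.5, 411.5]
tcp_rot: [179.9, 0.0, 85.2]
ft_force: [-1.1, 2.3, 5.9]
finger_gap: 7.8
grip_force: 59.4
time: 11.08
tool_pos: [534.8, -255.5, 411.1]
tcp_rot: [179.9, 0.0, 85.2]
ft_force: [-2.0, 3.0, 7.5]
finger_gap: 7.9
grip_force: 59.7
```

```bash
python3 -m jog '0 0 -0.02 0 0 0 1;0 0 0 0 0 0 0.8;0 0 0 0 0 0 0.7;0 0 0 0 0 0 0.6;0 0 0 0 0 0 0.5'
python3 -m jog '0 0 0 0 0 0 0.4;0 0 0 0 0 0 0.3;0 0 0 0 0 0 0.3;0 0 0 0 0 0 0.3'
python3 - <<'E'
from bench import *
import cv2,numpy as np,pickle
a=snapshot("scene")["img"][95:195,150:250,::-1];b=snapshot("side")["img"][190:290,260:360,::-1]
m=np.zeros((400,800,3),np.uint8)
for i,c in enumerate((a,b)): m[:400,400*i:400*i+400]=cv2.resize(c,(400,400),interpolation=cv2.INTER_CUBIC)
cv2.imwrite("pics/m4.png",m)
E
```

```text
time: 11.7
tool_pos: [534.5, -255.6, 411.1]
tcp_rot: [-180.0, -0.0, 85.2]
ft_force: [0.3, -0.0, 0.6]
finger_gap: 21.4
grip_force: 0.0
time: 12.2
tool_pos: [534.6, -255.6, 411.5]
tcp_rot: [180.0, 0.0, 85.2]
ft_force: [0.2, -0.3, -0.7]
finger_gap: 30.2
grip_force: 0.0
```

View pics/m4.png

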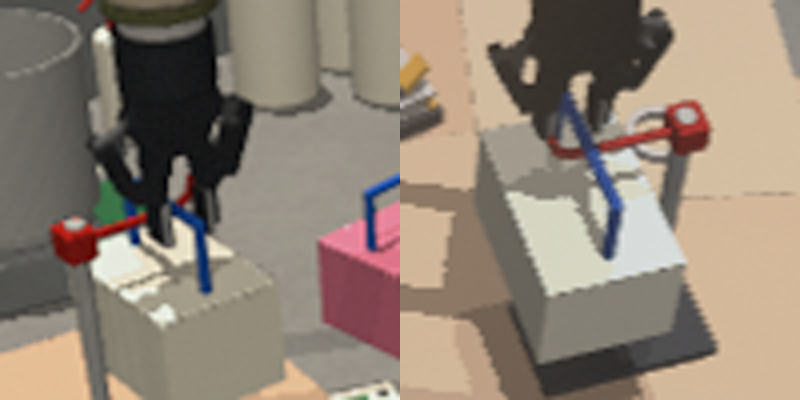

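The cover now hangs on the hook with the bar resting on the red rod and the fingers clear of it. I have used all 10 picture views, so from here I measure by code only.

```bash
python3 -m jog '0 0 -0.1 0 0 0 0.3;0 0 -0.2 0 0 0 0.3;0 0 -0.2 0 0 0 0.3;0 0 -0.3 0 0 0 0.3;0 0 0 0 0 0 -0.5'; python3 go.py 487 56 490 98
```

```text
time: 12.92
tool_pos: [534.9, -255.8, 496.7]
tcp_rot: [179.6, 0.2, 85.2]
ft_force: [0.1, -0.1, -0.1]
finger_gap: 47.2
grip_force: 0.0
at [ 534.9 -255.8  496.7] [179.6   0.2  85.2] t 12.93 F [ 0.1 -0.1 -0.1] gap 47.2
shift total [ 3.066 -0.74   0.052] dist mm 315.5 min rows 6
turn total [ 0.006  0.004 -0.214] min rows 2
```

```bash
python3 -m jog '0.38 -0.093 0 0 0 0 -1;0.38 -0.093 0 0 0 0 -1;0.38 -0.093 0 0 0 0 -1;0.38 -0.093 0 0 0 0 -1;0.38 -0.093 0 0 0 0 -1'
python3 -m jog '0.38 -0.093 0 0 0 0 -1;0.38 -0.093 0 0 0 0 -1;0.4 -0.093 0 0 0 0 -1;0 0 0.4 0 0 -0.107 -1;0 0 0.4 0 0 -0.107 -1'
python3 -m jog '0 0 0.05 0 0 0 -1;0 0 0 0 0 0 -1;0 0 0 0 0 0 -1'
python3 - <<'E'
from bench import *
import cv2,numpy as np,pickle
s=snapshot("wrist");im=s["img"][:,:,::-1].copy();pickle.dump(s,open("w2.pkl","wb"));cv2.imwrite("pics/w2.png",im)
h=cv2.cvtColor(im,cv2.COLOR_BGR2HSV)
for nm,lo,hi in(("blue",(100,80,30),(130,255,255)),("yel",(18,130,60),(35,255,255))):
    n,l,st,ce=cv2.connectedComponentsWithStats(cv2.inRange(h,lo,hi))
    for i in range(1,n):
        if st[i,4]>40: print(nm,st[i].tolist(),ce[i].round(1),np.round(cv2.boxPoints(cv2.minAreaRect(np.argwhere(l==i)[:,::-1].astype(np.float32)))).tolist())
for n in("scene","side"):
    im=snapshot(n)["img"][:,:,::-1]; h=cv2.cvtColor(im,cv2.COLOR_BGR2HSV)
    k,l,st,ce=cv2.connectedComponentsWithStats(cv2.inRange(h,(105,120,40),(125,255,255)))
    print(n,[(st[i,:5].tolist()) for i in range(1,k) if st[i,4]>30])
E
python3 go.py 487 56 404 98
```

```text
time: 13.55
tool_pos: [503.8, -61.2, 491.8]
tcp_rot: [180.0, -0.0, 85.2]
ft_force: [0.6, -0.1, -0.2]
finger_gap: 85.6
grip_force: 0.0
time: 14.18
tool_pos: [486.2, 56.4, 411.4]
tcp_rot: [179.9, 0.0, 98.3]
ft_force: [0.6, 0.0, -0.2]
finger_gap: 85.4
grip_force: 0.0
time: 14.55
tool_pos: [486.8, 55.4, 408.8]
tcp_rot: [179.8, 0.0, 97.9]
ft_force: [0.8, -0.6, 0.6]
finger_gap: 85.5
grip_force: 0.0
blue [224, 146, 29, 21, 521] [238.4 155.9] [[224.0, 147.0], [252.0, 145.0], [253.0, 165.0], [225.0, 167.0]]
blue [229, 231, 25, 25, 446] [241.2 243.1] [[224.0, 241.0], [252.0, 230.0], [258.0, 245.0], [231.0, 257.0]]
yel [253, 145, 29, 22, 537] [267.4 155.5] [[253.0, 145.0], [281.0, 145.0], [281.0, 166.0], [253.0, 166.0]]
yel [254, 231, 30, 26, 509] [267.8 242.9] [[251.0, 253.0], [254.0, 230.0], [284.0, 234.0], [280.0, 257.0]]
scene [[230, 67, 9, 8, 63], [339, 67, 9, 9, 57], [212, 74, 9, 9, 71], [241, 133, 23, 24, 94], [37, 137, 66, 48, 1817], [180, 138, 23, 30, 108], [257, 220, 8, 10, 43], [281, 231, 8, 11, 49]]
side [[299, 211, 16, 32, 69], [188, 293, 40, 18, 103], [457, 379, 11, 5, 32]]
at [486.6  55.5 408. ] [179.9   0.   98. ] t 14.7 F [-0.5 -0.  -0.1] gap 84.9
shift total [0.005 0.005 0.04 ] dist mm 4.0 min rows 1
turn total [ 0.002  0.    -0.001] min rows 1
```

Run:
```python
import cv2,numpy as np
im=cv2.imread("pics/w2.png");h=cv2.cvtColor(im,cv2.COLOR_BGR2HSV)
b=cv2.inRange(h,(100,80,30),(130,255,255));y=cv2.inRange(h,(18,130,60),(35,255,255))
for m in(b,y): m[:140]=0;m[260:]=0;m[:,:215]=0;m[:,290:]=0
for r in list(range(144,169,2))+list(range(229,259,2)):
    cb=np.flatnonzero(b[r]);cy=np.flatnonzero(y[r]); print(r,(cb.min(),cb.max()) if len(cb) else'-',(cy.min(),cy.max()) if len(cy) else '-')
```

```text
144 - (np.int64(222), np.int64(284))
146 (np.int64(243), np.int64(252)) (np.int64(253), np.int64(267))
148 (np.int64(228), np.int64(252)) (np.int64(254), np.int64(281))
150 (np.int64(224), np.int64(252)) (np.int64(254), np.int64(281))
152 (np.int64(225), np.int64(252)) (np.int64(254), np.int64(281))
154 (np.int64(225), np.int64(252)) (np.int64(254), np.int64(281))
156 (np.int64(225), np.int64(252)) (np.int64(254), np.int64(281))
158 (np.int64(225), np.int64(252)) (np.int64(254), np.int64(281))
160 (np.int64(225), np.int64(252)) (np.int64(254), np.int64(281))
162 (np.int64(225), np.int64(252)) (np.int64(254), np.int64(281))
164 (np.int64(225), np.int64(246)) (np.int64(260), np.int64(281))
166 (np.int64(226), np.int64(235)) (np.int64(272), np.int64(278))
168 - -
229 - -
231 (np.int64(248), np.int64(251)) (np.int64(255), np.int64(261))
233 (np.int64(244), np.int64(253)) (np.int64(255), np.int64(266))
235 (np.int64(239), np.int64(253)) (np.int64(226), np.int64(283))
237 (np.int64(234), np.int64(253)) (np.int64(226), np.int64(283))
239 (np.int64(229), np.int64(253)) (np.int64(226), np.int64(282))
241 (np.int64(229), np.int64(253)) (np.int64(255), np.int64(280))
243 (np.int64(229), np.int64(253)) (np.int64(255), np.int64(280))
245 (np.int64(229), np.int64(253)) (np.int64(255), np.int64(280))
247 (np.int64(229), np.int64(253)) (np.int64(255), np.int64(280))
249 (np.int64(230), np.int64(249)) (np.int64(258), np.int64(280))
251 (np.int64(229), np.int64(244)) (np.int64(263), np.int64(280))
253 (np.int64(230), np.int64(240)) (np.int64(268), np.int64(280))
255 (np.int64(232), np.int64(235)) (np.int64(272), np.int64(278))
257 - -
```

Run:
```python
from wb import *
U=[(253,145.5),(253.1,163),(254,230.3),(254.2,248.3)]
for z in(50,55,60):
    P=np.array([wback("w2.pkl",u,z) for u in U]); d=np.diff(P[:,:2],axis=0)
    c=P.mean(0); v=P[0]-P[3]; print(z,c.round(1),np.linalg.norm(d,axis=1).round(1),np.degrees(np.arctan2(-v[0],v[1])).round(2))
for z in(77,):
    A=[wback("w2.pkl",u,z) for u in[(224.5,155),(281.5,155),(229,243),(280.7,243)]];print(np.round(A,1).tolist(), ((A[0]+A[1]+A[2]+A[3])/4).round(1))
```

```text
50 [490.2  24.4  50. ] [17.8 73.3 21.1] 8.48
55 [490.   25.9  55. ] [17.5 72.2 20.7] 8.48
60 [489.8  27.4  60. ] [17.2 71.1 20.4] 8.48
[[456.7, 70.1, 77.0], [509.1, 77.4, 77.0], [471.2, -17.0, 77.0], [522.3, -10.0, 77.0]] [489.8  30.1  77. ]
```

```bash
python3 go.py 514.2 304.4 404 75.6
```

```text
at [486.6  55.5 408. ] [179.9   0.   98. ] t 14.7 F [-0.5 -0.  -0.1] gap 84.9
shift total [2.427 0.618 0.041] dist mm 250.5 min rows 5
turn total [ 0.002 -0.     0.373] min rows 3
```

```bash
python3 -m jog '0.405 0.103 0 0 0 0 -1;0.405 0.103 0 0 0 0 -1;0.405 0.103 0 0 0 0 -1;0.405 0.103 0 0 0 0 -1;0.405 0.103 0 0 0 0 -1'
python3 -m jog '0.405 0.103 0.04 0 0 0 -1;0 0 0 0 0 0.124 -1;0 0 0 0 0 0.124 -1;0 0 0 0 0 0.124 -1;0 0 0 0 0 0 -1'
python3 -m jog '0 0 0 0 0 0 -1;0 0 0 0 0 0 -1'
cat > tb.py <<'E'
from bench import *
import cv2,numpy as np,pickle
from wb import *
s=snapshot("wrist");im=s["img"][:,:,::-1].copy();pickle.dump(s,open("w3.pkl","wb"));cv2.imwrite("pics/w3.png",im)
h=cv2.cvtColor(im,cv2.COLOR_BGR2HSV)
for nm,lo,hi in(("amber",(5,180,90),(17,255,255)),("brass",(18,110,70),(32,255,255))):
    n,l,st,ce=cv2.connectedComponentsWithStats(cv2.inRange(h,lo,hi))
    for i in range(1,n):
        if st[i,4]>80: 
            print(nm,st[i].tolist(),ce[i].round(1),wback("w3.pkl",ce[i],58).round(1),np.round(cv2.boxPoints(cv2.minAreaRect(np.argwhere(l==i)[:,::-1].astype(np.float32)))).tolist())
E
python3 tb.py; python3 go.py 514.2 304.4 404 75.6
```

```text
time: 15.32
tool_pos: [509.1, 264.7, 407.3]
tcp_rot: [179.9, -0.0, 98.0]
ft_force: [-0.0, 0.3, 0.9]
finger_gap: 85.6
grip_force: 0.0
time: 15.95
tool_pos: [513.7, 304.9, 403.0]
tcp_rot: [180.0, -0.0, 75.7]
ft_force: [-1.0, 0.4, -0.4]
finger_gap: 85.4
grip_force: 0.0
time: 16.2
tool_pos: [513.5, 304.8, 402.6]
tcp_rot: [180.0, -0.0, 75.8]
ft_force: [-0.1, -0.5, 0.5]
finger_gap: 85.7
grip_force: 0.0
amber [246, 132, 23, 88, 1958] [256.9 175.2] [514.1 301.6  58. ] [[246.0, 132.0], [268.0, 132.0], [268.0, 219.0], [246.0, 219.0]]
amber [273, 167, 13, 20, 84] [280.7 177.9] [536.1 293.2  58. ] [[273.0, 185.0], [275.0, 166.0], [286.0, 167.0], [284.0, 186.0]]
amber [458, 292, 29, 13, 201] [471.6 297.8] [708.  111.2  58. ] [[458.0, 304.0], [458.0, 292.0], [486.0, 292.0], [486.0, 304.0]]
brass [244, 110, 28, 23, 629] [257.2 120.9] [527.2 352.2  58. ] [[244.0, 110.0], [271.0, 110.0], [271.0, 132.0], [244.0, 132.0]]
brass [244, 217, 26, 22, 464] [256.5 227.9] [500.2 248.   58. ] [[244.0, 217.0], [269.0, 217.0], [269.0, 238.0], [244.0, 238.0]]
at [513.5 304.8 402.6] [180.   -0.   75.8] t 16.25 F [ 0.8 -0.2  0.6] gap 85.3
shift total [-0.002  0.008 -0.014] dist mm 1.6 min rows 1
turn total [ 0.    -0.     0.003] min rows 1
```

```bash
python3 go.py 514.6 302.4 199.5 75.5; python3 -m jog '-0.02 0.012 0.4 0 0 0.005 -1;0 0 0.4 0 0 0 -1;0 0 0.4 0 0 0 -1;0 0 0.4 0 0 0 -1;0 0 0.3 0 0 0 -1'
python3 -m jog '0 0 0.13 0 0 0 -1;0 0 0 0 0 0 -1;0 0 0 0 0 0 -1';python3 go.py 514.6 302.4 199.5 75.5
```

```text
at [513.5 304.8 402.6] [180.   -0.   75.8] t 16.25 F [ 0.8 -0.2  0.6] gap 85.3
shift total [-0.02   0.016  2.031] dist mm 203.1 min rows 4
turn total [ 0.    -0.     0.004] min rows 1
time: 16.88
tool_pos: [513.6, 302.3, 210.5]
tcp_rot: [-179.9, 0.1, 75.4]
ft_force: [-0.4, 0.0, 0.2]
finger_gap: 85.2
grip_force: 0.0
time: 17.25
tool_pos: [515.0, 303.0, 201.2]
tcp_rot: [179.9, -0.1, 75.4]
ft_force: [0.4, 0.2, 0.6]
finger_gap: 85.5
grip_force: 0.0
at [515.  303.  201.2] [ 1.799e+02 -1.000e-01  7.540e+01] t 17.25 F [0.4 0.2 0.6] gap 85.5
shift total [-0.007 -0.002  0.017] dist mm 1.9 min rows 1
turn total [ 0.002 -0.002 -0.002] min rows 1
```

```bash
python3 -m jog '0 0 0.01 0 0 0 0;0 0 0 0 0 0 0.2;0 0 0 0 0 0 0.5;0 0 0 0 0 0 1;0 0 0 0 0 0 1' 40
python3 -m jog '0 0 0 0 0 0 1;0 0 0 0 0 0 1;0 0 0 0 0 0 1'
python3 -m jog '0 0 -0.1 0 0 0 1;0 0 -0.2 0 0 0 1;0 0 -0.2 0 0 0 1;0 0 -0.2 0 0 0 1;0 0 -0.2 0 0 0 1'
python3 -m jog '0 0 -0.2 0 0 0 1;0 0 0 0 0 0 1'; python3 go.py 490 25.5 305 98.3
```

```text
time: 17.88
tool_pos: [514.1, 302.7, 198.9]
tcp_rot: [-180.0, -0.0, 75.4]
ft_force: [-4.2, -0.2, 5.6]
finger_gap: 26.8
grip_force: 39.3
time: 18.25
tool_pos: [514.2, 302.7, 198.9]
tcp_rot: [-180.0, -0.0, 75.4]
ft_force: [-3.7, -0.3, 5.8]
finger_gap: 26.9
grip_force: 39.3
time: 18.88
tool_pos: [514.3, 302.7, 290.6]
tcp_rot: [179.9, -0.0, 75.4]
ft_force: [0.4, 0.4, -1.8]
finger_gap: 27.2
grip_force: 39.5
time: 19.12
tool_pos: [515.0, 303.0, 311.3]
tcp_rot: [179.8, -0.2, 75.4]
ft_force: [0.6, 0.9, -1.8]
finger_gap: 26.9
grip_force: 39.6
at [515.  303.  311.3] [179.8  -0.2  75.4] t 19.12 F [ 0.6  0.9 -1.8] gap 26.9
shift total [-2.748  0.458  0.057] dist mm 278.7 min rows 5
turn total [ 0.004 -0.002 -0.382] min rows 3
```

```bash
python3 -m jog '0 0 0 0 0 -0.127 1;0 0 0 0 0 -0.127 1;0 0 0 0 0 -0.128 1;0 0 0 0 0 0 1';  python3 go.py 490 25.5 305 98.3; python3 tb.py
```

```text
time: 19.62
tool_pos: [513.9, 302.5, 307.4]
tcp_rot: [-179.9, 0.0, 98.3]
ft_force: [0.0, -0.9, -1.5]
finger_gap: 26.8
grip_force: 39.5
at [513.9 302.5 307.4] [-179.9    0.    98.3] t 19.62 F [ 0.  -0.9 -1.5] gap 26.8
shift total [-2.706 -0.634  0.027] dist mm 278.0 min rows 5
turn total [-0.002  0.001 -0.001] min rows 1
amber [222, 175, 72, 163, 9930] [256.  254.8] [519.8 260.9  58. ] [[222.0, 337.0], [222.0, 175.0], [293.0, 175.0], [293.0, 337.0]]
brass [219, 114, 75, 67, 4657] [255.8 146.3] [508.2 339.4  58. ] [[219.0, 180.0], [219.0, 114.0], [293.0, 114.0], [293.0, 180.0]]
```

```bash
python3 - <<'E'
from wb import *
t=np.array([513.9,302.5]);ax=np.array([np.cos(np.radians(98.3)),np.sin(np.radians(98.3))])
for r in(114,116,175,181,337): 
    p=wback("w3.pkl",(256,r),168.5); print(r,p.round(1),((p[:2]-t)@ax).round(1))
E
python3 -m jog '-0.2 -0.045 0 0 0 0 1;-0.35 -0.083 0 0 0 0 1;-0.35 -0.083 0 0 0 0 1;-0.35 -0.083 0 0 0 0 1;-0.35 -0.083 0 0 0 0 1'
python3 -m jog '-0.35 -0.083 0 0 0 0 1;-0.35 -0.083 0 0 0 0 1;-0.3 -0.069 0 0 0 0 1;-0.1 -0.02 0 0 0 0 1;0 0 0 0 0 0 1'
python3 go.py 490 25.5 240 98.3
```

```text
114 [504.8 363.8 168.5] 62.0
116 [504.9 363.2 168.5] 61.4
175 [507.7 343.9 168.5] 41.9
181 [508.  341.9 168.5] 39.8
337 [517.  280.1 168.5] -22.6
time: 20.3
tool_pos: [499.5, 136.9, 308.3]
tcp_rot: [-180.0, 0.0, 98.2]
ft_force: [-0.3, -0.4, -2.3]
finger_gap: 26.9
grip_force: 39.6
time: 20.92
tool_pos: [490.5, 25.7, 308.5]
tcp_rot: [180.0, -0.0, 98.2]
ft_force: [0.6, 0.1, -1.2]
finger_gap: 26.6
grip_force: 39.6
at [490.5  25.7 308.5] [180.   -0.   98.2] t 20.93 F [ 0.6  0.1 -1.2] gap 26.6
shift total [-0.001 -0.005  0.685] dist mm 68.5 min rows 2
turn total [ 0.    -0.    -0.002] min rows 1
```

```bash
cat > ck.py <<'E'
from bench import *
import cv2,numpy as np
from h import *
s=sense();t=s["tool_pos"];p=(t[0]/1000,t[1]/1000,np.radians(s["tcp_rot"][2]-90));za=t[2]-153
for c,n in(('A','scene'),('B','side')):
    q=snapshot(n);im=q["img"][:,:,::-1].copy();cv2.imwrite(f"pics/{n}_ck.png",im)
    h=cv2.cvtColor(im,cv2.COLOR_BGR2HSV);m=cv2.inRange(h,(17,100,60),(33,255,255));a=cv2.inRange(h,(4,150,50),(16,255,255))
    for d in(m,a): d[:120]=0;d[290:]=0;d[:,:200]=0;d[:,330:]=0
    for nm,d in(('brass',m),('amber',a)):
        k,l,st,ce=cv2.connectedComponentsWithStats(d)
        for i in range(1,k):
            if st[i,4]>12: print(n,nm,st[i].tolist(),ce[i].round(1))
    print(n,'pred ends -y,+y,  amber joins',[proj(c,world(p,(0,e,za))).round(1).tolist() for e in(-65,65,-41,41)])
E
python3 ck.py
```

```text
scene brass [302, 124, 12, 5, 13] [307.8 126.2]
scene brass [265, 159, 12, 3, 18] [270.3 160. ]
scene brass [249, 196, 6, 9, 39] [251.2 200.2]
scene brass [278, 208, 11, 11, 76] [282.3 212.8]
scene brass [249, 226, 11, 6, 33] [253.8 228.6]
scene brass [274, 237, 11, 7, 33] [278.7 240.2]
scene brass [248, 239, 4, 4, 13] [249.5 240.6]
scene brass [276, 254, 5, 4, 14] [278.1 255.1]
scene amber [254, 203, 7, 5, 13] [256.4 205.1]
scene amber [269, 202, 12, 14, 92] [273.8 208.3]
scene amber [200, 262, 13, 16, 175] [205.7 269.9]
scene amber [222, 272, 18, 18, 243] [230.6 282. ]
scene amber [318, 277, 12, 13, 83] [325.3 283.8]
scene amber [200, 286, 14, 4, 20] [207.  288.2]
scene pred ends -y,+y,  amber joins [[251.0, 199.5], [286.7, 215.1], [257.3, 202.3], [279.8, 212.1]]
side brass [246, 188, 8, 9, 38] [249.5 192.1]
side brass [257, 189, 9, 8, 40] [260.8 191.7]
side brass [259, 203, 8, 10, 45] [262.6 207.8]
side pred ends -y,+y,  amber joins [[263.0, 194.7], [244.4, 171.2], [259.4, 190.2], [247.7, 175.3]]
```

```bash
python3 - <<'E'
from bench import *
import cv2,numpy as np
from h import *
# scale: use initial rest picture? compute hue profiles along tube top line in scene & side now
s=sense();t=s["tool_pos"];p=(t[0]/1000,t[1]/1000,np.radians(s["tcp_rot"][2]-90));za=t[2]-153
for c,n,off in(('A','scene',(5,9)),('B','side',(0,12))):
    im=cv2.imread(f"pics/{n}_ck.png");h=cv2.cvtColor(im,cv2.COLOR_BGR2HSV)
    out=[]
    for e in range(-80,82,4):
        u=proj(c,world(p,(off[0],e,za+off[1]))); x,y=np.round(u).astype(int); out.append((e,)+tuple(int(v) for v in h[y,x]))
    print(n,out)
E
python3 - <<'E'
import pickle
from wb import *
import cv2
# rest measurement: joins rows in rest image w3 overwritten; use recorded rows with TCP (513.5,304.8,402.6,75.8)
s=pickle.load(open("w2.pkl","rb"))
from scipy.spatial.transform import Rotation as R
T=np.array(s["extrinsics"])
def pose(x,y,z,yaw):
    M=np.eye(4);M[:3,:3]=R.from_euler('xyz',[180,0,yaw],degrees=True).as_matrix();M[:3,3]=[x,y,z];return M
C=np.linalg.inv(pose(486.6,55.5,408,98))@T
T2=pose(513.5,304.8,402.6,75.8)@C
ax=np.array([np.cos(np.radians(75.7)),np.sin(np.radians(75.7))])
for r in(110,132,218,238):
    d=T2[:3,:3]@[(257-s["cx"])/s["fx"],(r-s["cy"])/s["fy"],1];q=T2[:3,3]+d*(60-T2[2,3])/d[2];print(r,q.round(1),((q[:2]-[514.2,302.7])@ax).round(1))
E
```

```text
scene [(-80, 38, 20, 188), (-76, 43, 21, 194), (-72, 30, 26, 184), (-68, 19, 115, 199), (-64, 19, 182, 193), (-60, 19, 178, 205), (-56, 19, 176, 191), (-52, 19, 173, 118), (-48, 103, 81, 22), (-44, 105, 21, 24), (-40, 110, 36, 21), (-36, 105, 23, 22), (-32, 120, 11, 23), (-28, 70, 31, 25), (-24, 0, 0, 21), (-20, 0, 0, 23), (-16, 90, 22, 23), (-12, 75, 22, 23), (-8, 120, 20, 25), (-4, 105, 21, 24), (0, 23, 34, 30), (4, 11, 156, 103), (8, 13, 219, 135), (12, 14, 229, 135), (16, 13, 220, 140), (20, 13, 226, 133), (24, 14, 219, 136), (28, 14, 223, 134), (32, 13, 210, 147), (36, 15, 199, 142), (40, 18, 181, 135), (44, 19, 178, 133), (48, 19, 178, 135), (52, 19, 176, 138), (56, 19, 176, 139), (60, 19, 136, 118), (64, 22, 73, 108), (68, 23, 69, 100), (72, 20, 92, 111), (76, 15, 96, 207), (80, 15, 92, 227)]
side [(-80, 20, 75, 109), (-76, 20, 64, 107), (-72, 19, 83, 105), (-68, 20, 76, 114), (-64, 18, 128, 159), (-60, 18, 131, 168), (-56, 18, 131, 164), (-52, 18, 130, 159), (-48, 18, 131, 158), (-44, 13, 142, 145), (-40, 11, 149, 139), (-36, 11, 149, 139), (-32, 11, 148, 131), (-28, 11, 148, 126), (-24, 11, 150, 126), (-20, 11, 148, 131), (-16, 11, 150, 126), (-12, 11, 151, 132), (-8, 11, 149, 130), (-4, 11, 150, 138), (0, 12, 150, 139), (4, 11, 150, 138), (8, 12, 138, 113), (12, 12, 138, 113), (16, 12, 65, 59), (20, 12, 65, 59), (24, 14, 65, 59), (28, 13, 62, 58), (32, 14, 67, 57), (36, 12, 65, 59), (40, 14, 67, 57), (44, 12, 66, 58), (48, 13, 70, 58), (52, 14, 67, 57), (56, 12, 66, 58), (60, 12, 66, 58), (64, 13, 69, 59), (68, 15, 63, 57), (72, 14, 51, 65), (76, 14, 51, 65), (80, 13, 60, 60)]
110 [530.5 361.3  60. ] 60.8
132 [525.6 341.7  60. ] 40.6
218 [504.4 258.1  60. ] -45.7
238 [499.  236.9  60. ] -67.5
```

```bash
python3 go.py 489.6 28.5 236 98.3; python3 -m jog '0.028 -0.006 0.2 0 0 0 1;0 0 0.2 0 0 0 1;0 0 0.2 0 0 0 1;0 0 0.12 0 0 0 1;0 0 0 0 0 0 1'; python3 -m jog '0 0 0 0 0 0 1;0 0 0 0 0 0 1';python3 go.py 489.6 28.5 222 98.3
```

```text
at [490.7  26.8 308.5] [180.   -0.   98.3] t 21.02 F [ 0.1 -0.4 -1.3] gap 27.2
shift total [ 0.018 -0.008  0.725] dist mm 72.5 min rows 2
turn total [ 0. -0. -0.] min rows 1
time: 21.65
tool_pos: [489.2, 29.6, 235.6]
tcp_rot: [-179.9, -0.0, 98.4]
ft_force: [-0.7, 0.8, -1.9]
finger_gap: 26.6
grip_force: 39.6
time: 21.9
tool_pos: [490.2, 29.0, 237.5]
tcp_rot: [179.9, 0.0, 98.3]
ft_force: [-0.1, -0.3, -1.9]
finger_gap: 26.5
grip_force: 39.6
at [490.2  29.  237.5] [179.9   0.   98.3] t 21.9 F [-0.1 -0.3 -1.9] gap 26.5
shift total [-0.004 -0.007  0.155] dist mm 15.5 min rows 1
turn total [0.002 0.    0.   ] min rows 1
```

```bash
python3 -m jog '0 0 0.03 0 0 0 1;0 0 0.03 0 0 0 1;0 0 0 0 0 0 1'; python3 -m jog '0 0 0.02 0 0 0 1;0 0 0 0 0 0 1';python3 -m jog '0 0 0.02 0 0 0 1;0 0 0 0 0 0 1';python3 -m jog '0 0 0.02 0 0 0 1;0 0 0 0 0 0 1'
```

```text
time: 22.28
tool_pos: [489.5, 29.0, 230.1]
tcp_rot: [-180.0, -0.0, 98.3]
ft_force: [-0.7, 0.3, -1.9]
finger_gap: 27.1
grip_force: 39.6
time: 22.52
tool_pos: [489.6, 29.0, 228.3]
tcp_rot: [-180.0, -0.0, 98.3]
ft_force: [0.1, 0.1, -0.6]
finger_gap: 26.9
grip_force: 39.6
time: 22.78
tool_pos: [489.9, 29.0, 226.8]
tcp_rot: [180.0, 0.0, 98.3]
ft_force: [-0.9, 0.5, 1.9]
finger_gap: 26.7
grip_force: 39.8
time: 23.02
tool_pos: [489.8, 29.0, 224.7]
tcp_rot: [180.0, 0.0, 98.3]
ft_force: [0.1, 1.0, 3.2]
finger_gap: 27.1
grip_force: 40.0
```

```bash
python3 -m jog '0 0 0.02 0 0 0 1;0 0 0 0 0 0 1;0 0 0 0 0 0 1';python3 -m jog '0 0 0.015 0 0 0 1;0 0 0 0 0 0 1;0 0 0 0 0 0 1'
python3 - <<'E'
from bench import *
import numpy as np
s=sense();print(s["ft_force"],s["wrist_torque"],s["tool_pos"])
F=[];Z=[];Q=[]
for i in range(8): snapshot("side");s=sense();F.append(s["ft_force"]);Z.append(s["tool_pos"]);Q.append(s["wrist_torque"])
print(np.mean(F,0).round(2),np.mean(Z,0).round(2),np.mean(Q,0).round(3))
E
python3 ck.py
```

```text
time: 23.4
tool_pos: [489.8, 29.0, 222.7]
tcp_rot: [180.0, 0.0, 98.3]
ft_force: [-0.5, 0.8, 5.2]
finger_gap: 26.6
grip_force: 40.1
time: 23.78
tool_pos: [489.9, 29.0, 221.4]
tcp_rot: [180.0, 0.0, 98.3]
ft_force: [-0.8, 0.7, 5.7]
finger_gap: 26.8
grip_force: 40.2
[-0.76217452  0.67648904  5.70543248] [0.09463322 0.07523936 0.11110267] [489.92214494  29.00215498 221.35046772]
[-0.2   0.67  6.15] [489.94  28.99 221.38] [0.134 0.061 0.057]
scene brass [249, 220, 11, 14, 70] [253.4 227.4]
scene brass [274, 233, 16, 13, 111] [281.8 238.9]
scene brass [276, 254, 5, 4, 13] [278.  255.2]
scene amber [270, 227, 12, 13, 90] [274.7 232.8]
scene amber [200, 262, 13, 16, 174] [205.7 269.8]
scene amber [222, 273, 18, 17, 244] [230.5 281.9]
scene amber [318, 277, 12, 13, 83] [325.3 283.8]
scene amber [200, 286, 14, 4, 20] [207.  288.2]
scene pred ends -y,+y,  amber joins [[252.7, 223.7], [287.2, 239.9], [258.8, 226.5], [280.6, 236.8]]
side brass [256, 205, 12, 10, 53] [261.3 208.2]
side pred ends -y,+y,  amber joins [[262.0, 211.2], [244.0, 187.9], [258.5, 206.8], [247.2, 192.0]]
```

```bash
python3 -m jog '0 0 -0.006 0 0 0 1;0 0 0 0 0 0 1;0 0 0 0 0 0 1;0 0 0 0 0 0 1'
python3 - <<'E'
from bench import *
import cv2,numpy as np
F=[];Z=[]
for i in range(6):
    im=snapshot("scene")["img"][:,:,::-1];s=sense();F.append(s["ft_force"]);Z.append(s["tool_pos"])
print(np.mean(F,0).round(2),np.mean(Z,0).round(2),s["qd"],s["time"])
h=cv2.cvtColor(im,cv2.COLOR_BGR2HSV);k,l,st,ce=cv2.connectedComponentsWithStats(cv2.inRange(h,(105,120,40),(125,255,255)))
print([st[i].tolist() for i in range(1,k) if st[i,4]>30 and 150<st[i,0]<230])
E
```

```text
time: 24.78
tool_pos: [489.9, 29.0, 221.9]
tcp_rot: [180.0, 0.0, 98.3]
ft_force: [-0.0, 0.8, 5.0]
finger_gap: 27.3
grip_force: 40.2
[-0.57  0.7   5.68] [489.9   28.99 221.92] [-0.11083867 -0.03404489 -0.05647289 -0.01367816 -0.01156459 -0.05250739] 25.075
[[212, 74, 9, 9, 71], [180, 138, 23, 30, 105]]
```

Net force is about 7.3 N and the cradle has sunk about 6 mm. The cover's handle is at the same place in the image as before, so it is still hanging, and the arm is still. Handing in.

```bash
python3 -c "
from bench import *
print(hand_in())"
```

```text
the job is handed in; nothing more can be done
None
```

I handed the job in at about 25 s: the cover hangs free on the red hook, and the gripper is still holding the tube centred in the V, pressed about 6 mm down by my force and height readings; the judge's result was not shown.

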